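# Set the length stop and butt the strip for a crosscut

## Robot

A 7-joint arm with a two-finger parallel gripper is mounted at the origin on the work surface. World frame = base frame: x ahead of the robot, y to its left, z up, the work surface at z = 0. Lengths are in m, angles in rad, forces in N, time in s.
With the tool pointing down it reaches from about 0.425 to 0.925 m from the base axis. Payload 6.8 kg.
Tool frame: the origin (TCP) lies at the very end of the fingers, on their centre line; the grasp point (between the pads) lies 19 mm behind it; z points along the fingers, x is the direction in which the jaws open and shut, and the axes are right-handed (so a half turn about z gives the same grasp; the last joint's range is limited). The gripper opens to 85 mm and grips with 20 to 120 N. Pads are 22 mm wide; open, the fingers measure 114 mm over their backs; the gripper's body (76 mm by 85 mm) begins 54 mm behind the grasp point. The pads swing forward as they close: fully open they stand 13 mm farther back than shut.
Start: joints at [-1.24, 0.477, 0.022, 1.555, -0.011, 1.109, -0.083], TCP at [0.287, 0.611, 0.231] pointing down, gripper open.
Joint ranges: [-2.96, 2.96], [-0.34, 2.1], [-1.41, 1.46], [0.24, 2.44], [-1.37, 4.51], [0.17, 1.92], [-2.96, 2.96]. Speed limits (rad/s): [2.39, 2.39, 3.14, 3.14, 3.14, 3.14, 3.14].

## Interface

Orientations are given as a unit quaternion [w, x, y, z].
In Python, from station import get_obs, read_camera, calibration, hand_in, recognise, outline_of, place_of gives the robot as it stands.
- The arm moves only by the tool move_arm, never from a script. Its argument "steps" is a list of rows, each an object with "fingers": the finger opening in mm, from 0 to 85.4; "translation": the shift along the world's x, y, z in mm, a list of three; "turn": the turn about the world's z in rad. In form: [{"fingers": fingers, "translation": [dx, dy, dz], "turn": turn}, ...]. A call has 1 to 10 rows; each row shifts and turns the commanded pose from where the row before left it; what a row does not reach is not made up. A row lasts 1/8 s, in which the tool goes at most 62.5 mm and 10.7 degrees, less where a joint would pass 70% of its speed; a pose out of reach is approached as far as the arm can. A call with a gripper value outside its range is refused whole. The fingers move at their own pace and stop on an object; "newtons" is the grip in N (left out, the last holds). Time passes only in rows, so rows that do not move let the fingers close. It gives the time, the measured TCP pose, the force and the opening at its end, in the units of the state.
- get_obs(): the state, without advancing time (a new reading comes with each control period).
- read_camera(name): name is "scene" or "top"; returns the picture (400x640x3 uint8, blue, green, red); there is no depth.
- calibration(name): a dict with "camera_matrix" (3x3 intrinsics, pixels), "k1" (the pictures are not rectified: a ray, as slopes to the right and down, at radius r is drawn at 1 + k1 r^2 times it, then the intrinsics apply), "rvec" (rotation vector, rad) and "tvec" (3), from world to camera coordinates, as OpenCV has them. Camera axes: x right, y down, z forward; pixel columns grow to the right and rows downward; lengths in m; the calibration is good to about 2 mm. A picture is of the moment at which its call begins. calibration takes no time and is no camera call.
- hand_in(): hands the job in, once; it reports no verdict.
Trained networks look in the newest picture that a camera, given by its name, has taken for a name from the list of things; names that differ only in an ending like _2 or _b are one class to them, and where a whole thing is asked for, a point or a joint stands for the part that bears it (a point fixed in the world has none). Each returns a list of dicts, best first, with "conf" (0 to 1); they miss things now and then, are a little off and sometimes report something else, mostly with a low value. They report only what shows in the picture. A call takes as long as a camera call. They do not tell look-alikes from the thing itself.
- recognise(camera, name): "xy" ([column, row] in pixels, amid what is visible of it).
- outline_of(camera, name): "mask" (400x640 bool, what is visible of it) and "xy" ([column, row] in pixels, amid what is visible of it).
- place_of(camera, name): "xy" ([column, row] in pixels: a listed point, or the origin of a listed thing).
The state is a dict: "t": time; "q": joint angles; "joint_vel": joint speeds; "joint_torque": joint torques, N m; "eef_pos": TCP position; "tool_rot": TCP orientation; "contact_force": force on the tool from outside, world axes, zero at the start; "torque": the same for the moment, N m; "gripper_width": opening from 0.0 (shut) to 1.0 (fully open).
Only numpy, scipy, OpenCV 4.12 (cv2) and the standard library are available. Lean on these libraries where they do the work, as an engineer would, in place of code of your own. Each camera call takes 0.05 s, during which the arm holds its last target.

## Task

Set up the next crosscut on the sawing board: push the blue length stop along the fence until its working face, the side towards the saw kerf, is level with the red mark on the rule, and push the long wooden strip on the board flat back against the fence and along it until its end butts against the stop, with the stop still on the mark. Nothing needs picking up, pushing with the fingers is enough: do not lift the strip, and leave the other things on the bench where they lie.

Things in the scene. Friction and masses are not known exactly. Their poses are not given: they have to be found in the camera images.
- board: Sawing board screwed to the bench: white-faced base board, 220 (x) by 520 (y) by 18 mm thick, with an aluminium fence along its far side. Origin: centre of the underside; x across the board to the fence, y along the fence (left as seen from the robot), z up. A pencil and an offcut lie on its left front part.
- fence_foot (a point): Foot of the fence's front face, on the base's top (60, 0, 18 mm from the board's origin), axes as the board's. The fence face is the plane x = 0 here; the fence is 44 mm thick, 35 mm high, from y = -250 to +255 mm, with a yellow rule on its top, 20 to 34 mm behind that face, and a 3 mm saw kerf through it at y = -60 mm.
- stop_face (a point): Centre of the working face (facing the board's -y) of the blue length stop, 18 mm out from the fence face, 20 mm above the base; axes as the board's. The stop is 34 mm long: from this face to +34 mm in y. It slides only along the fence, at about 9 N (its knob is half tight), and stays where left; this face can go from y = -30 to +218 mm of the board.
- stop_knob (a point): Top of the black star knob of the stop, 63 mm above the base: the stop's highest point, 19 mm in +y from the working face. The stop's leg in front of the fence reaches from 1 to 35 mm out from the fence face and from 3 mm above the base up to the carriage, whose top is 49 mm above the base.
- mark: Red mark stuck on the rule, on the fence top: a red line 4 mm wide across the rule, with an arrowhead behind it. Origin: middle of the line; y along the fence as the board's. The working face must come level with it in y. At the start the stop stands 40 to 155 mm to the +y side of it.
- strip_centre (a point): Loose strip of brown wood, 38 mm (its x) by 240 mm (its y) by 22 mm high, about 0.13 kg, lying on the board in front of the fence, to the right of the stop. This point is its centre, half-way up (11 mm above the base when it lies flat). Its y axis runs along its length, roughly as that of the board at the start; it slides on the base with a push of about 1 N.
- strip_end (a point): Centre of the strip's left end face (120 mm from its centre along its +y), the end that must butt against the stop; axes as those of the strip.
- pencil: Flat red carpenter's pencil, 14 x 178 x 8 mm, lying along the board's front left edge; leave it. Origin: centre of its underside, y along it.
- offcut: Offcut of the same brown wood, 38 x 55 x 22 mm, on the left front part of the board; leave it. Origin: centre of its underside.
- saw: Tenon saw with brass back and dark wooden handle, about 90 x 370 x 24 mm, lying flat on the bench beyond the board, its y along its length; leave it. Origin: underside, middle of its length.
- square: Try square: wooden stock 130 x 24 x 18 mm along its x, steel blade 40 x 170 mm along +y; on the bench at the front left; leave it. Origin: centre of the stock's underside.
- mallet: Wooden mallet lying on the left, head 75 x 130 x 60 mm, handle 280 mm along its x; leave it. Origin: underside, middle of its length.
- glue: White glue bottle with blue label, 56 mm across and 150 mm tall, standing behind the board's right part; leave it. Origin: centre of its underside.
- part_a: Finished cut part of the same brown wood, 160 x 38 x 22 mm, lying on the bench at the front right; leave it. Origin: centre of its underside.
- part_b: A second such finished part, beside the first and farther right; leave it. Origin: centre of its underside.
Things that resemble listed ones, but are neither listed nor needed, are in the scene too. Leave any white look-alike of the part that bears strip_centre alone.

How it is judged:
By the outcome, as a careful person would: the job done as asked, in the order asked, and still so for the second after the job is handed in, with the robot touching nothing.
It also fails if it takes over 67 s, if anything falls off the work surface, if the arm or the gripper's body presses on something with over 40 N, if the wrist force passes 120 N, or if a joint passes its speed limit or range.

## Working session

There is one attempt and no reset: what is moved stays moved. The work goes in short steps, Python scripts to look and compute and a tool call to move; the robot and the scene stay as the last step left them, time stands still between calls to the robot, and variables do not carry over. Pictures are saved under pics/ and viewed, and the job is handed in when it is done.

Besides the shell and the picture viewer there is one more tool, called after "Call:" by a JSON object that holds its "name" and its "arguments", one argument or row to a line. move_arm: Moves the arm, as the interface text tells. Its arguments: {"type":"object","properties":{"steps":{"type":"array"},"newtons":{"type":"number"}},"required":["steps"]}

```bash
ls; mkdir -p pics; python3 - <<'E'
from station import *
import cv2
for c in ("scene","top"):
    im=read_camera(c); cv2.imwrite(f"pics/{c}0.png",im); print(c,calibration(c))
    for n in ("stop_face","stop_knob","mark","strip_centre","strip_end","fence_foot","board"):
        print(n,[(round(d["conf"],2),[round(float(v),1) for v in d["xy"]]) for d in place_of(c,n)][:4])
print(get_obs())
E
```

```text
pics
scene {'camera_matrix': array([[361.44297426,   0.        , 332.84313076],
       [  0.        , 361.44297426, 196.36535024],
       [  0.        ,   0.        ,   1.        ]]), 'k1': 0.012494516420273117, 'rvec': array([ 1.98030018,  1.64213932, -0.56082469]), 'tvec': array([-0.10375575, -0.3683722 ,  1.3548242 ])}
stop_face [(0.7, [383.9, 215.5])]
stop_knob [(0.64, [394.6, 210.4])]
mark []
strip_centre [(0.9, [252.4, 158.4]), (0.86, [258.7, 211.7])]
strip_end [(0.76, [305.7, 200.4]), (0.71, [284.6, 167.9]), (0.68, [361.1, 165.9])]
fence_foot [(0.87, [309.1, 234.6])]
board [(0.63, [309.6, 220.4])]
top {'camera_matrix': array([[400.56666786,   0.        , 315.39278745],
       [  0.        , 400.56666786, 196.20624243],
       [  0.        ,   0.        ,   1.        ]]), 'k1': -0.10168263210336775, 'rvec': array([ 2.17763716, -2.13548744,  0.1081359 ]), 'tvec': array([0.00361646, 0.5565436 , 1.15687043])}
stop_face [(0.48, [276.1, 179.5]), (0.33, [345.3, 210.1])]
stop_knob [(0.8, [270.2, 171.1])]
mark [(0.69, [195.9, 271.2])]
strip_centre [(0.89, [384.9, 211.3]), (0.86, [390.7
[... 180 characters left out ...]
4])]
{'t': 0.8, 'q': array([-1.24010773,  0.47698645,  0.0224093 ,  1.55538309, -0.01147387,
        1.10932289, -0.08310281]), 'joint_vel': array([-0.00047365,  0.00126954, -0.00153494, -0.00027111,  0.00041713,
       -0.00072917,  0.00080617]), 'joint_torque': array([ 4.01937605e-04, -5.96250808e+01,  1.60615124e+00, -2.81544489e+01,
        1.24840415e-02,  1.22676553e-03,  5.72868345e-06]), 'eef_pos': array([0.28678324, 0.61107037, 0.23132434]), 'tool_rot': array([-3.27045490e-06,  8.44056152e-01,  5.36254801e-01,  1.56821584e-05]), 'contact_force': array([-0.20821799,  0.47530689, -0.09478884]), 'torque': array([0.04457263, 0.04433843, 0.01730683]), 'gripper_width': 0.9991207843111444}
```

View pics/scene0.png

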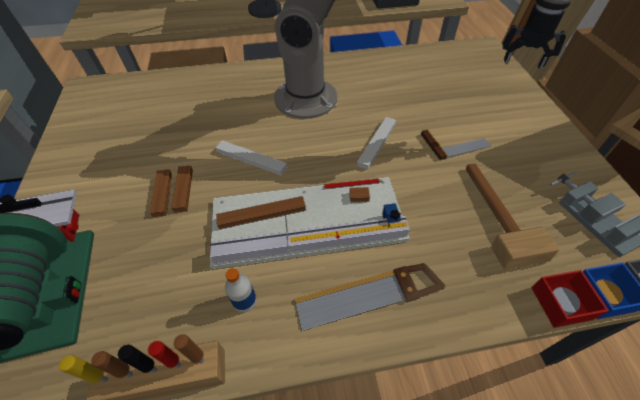

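View pics/top0.png

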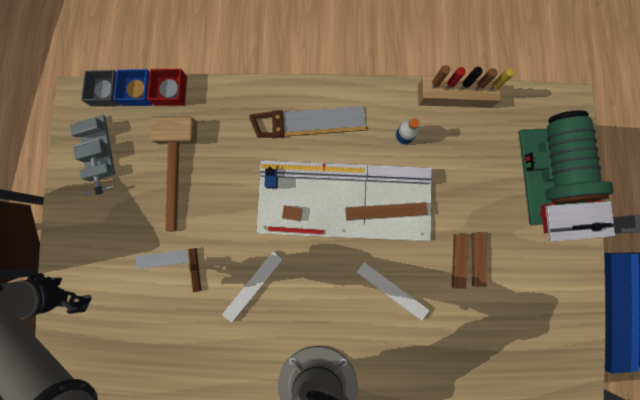

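```bash
python3 - <<'E'
import cv2
im=cv2.imread("pics/top0.png")
cv2.imwrite("pics/top0z.png",cv2.resize(im[140:320,200:440],None,fx=3.3,fy=3.3,interpolation=cv2.INTER_CUBIC))
im=cv2.imread("pics/scene0.png")
cv2.imwrite("pics/scene0z.png",cv2.resize(im[130:290,200:440],None,fx=3.3,fy=3.3,interpolation=cv2.INTER_CUBIC))
E
```

```text
(no output)
```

View pics/top0z.png

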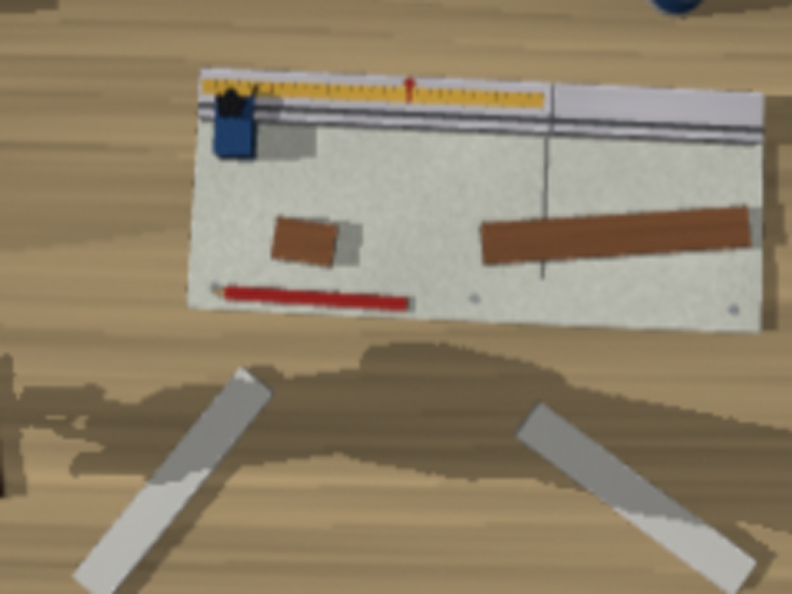

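View pics/scene0z.png

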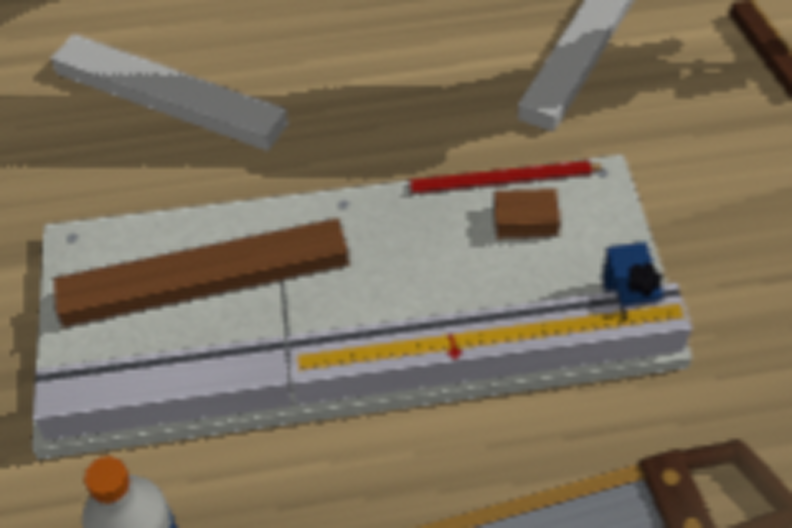

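The strip meant is the brown one at top (385,211) / scene (259,212). The two white bars, at top (252,287) and (391,294), are look-alikes and stay put. The stop is at top (271,178) and the mark at top (324,167). Next I'll measure them.

```bash
cat > h.py <<'E'
import numpy as np, cv2
from station import *
from scipy.optimize import least_squares
C={c:calibration(c) for c in ("scene","top")}
def proj(c,P):
    k=C[c];P=np.atleast_2d(P)
    d=np.array([k["k1"],0,0,0])
    return cv2.projectPoints(P.astype(float),k["rvec"],k["tvec"],k["camera_matrix"],d)[0][:,0]
def unproj(c,uv,z):
    k=C[c];uv=np.atleast_2d(uv).astype(float)
    n=cv2.undistortPoints(uv[:,None],k["camera_matrix"],np.array([k["k1"],0,0,0]))[:,0]
    R=cv2.Rodrigues(k["rvec"])[0];o=-R.T@k["tvec"]
    d=np.c_[n,np.ones(len(n))]@R
    return o+d*((z-o[2])/d[:,2])[:,None]
def frame(cx,cy,yaw):
    c,s=np.cos(yaw),np.sin(yaw)
    R=np.array([[c,-s,0],[s,c,0],[0,0,1]])
    return lambda P: np.atleast_2d(P)@R.T+np.array([cx,cy,0])
E
python3 - <<'E'
from h import *
zt=lambda u,v:(200+u/3.3,140+v/3.3)
zs=lambda u,v:(200+u/3.3,130+v/3.3)
np.set_printoptions(precision=4,suppress=True)
print("top frontL,R base",unproj("top",[zt(189,307),zt(760,330)],.018))
print("scene frontL,R base",unproj("scene",[zs(625,156),zs(46,224)],.018))
print("top fence far L,R",unproj("top",[zt(202,69),zt(763,93)],.053))
print("scene fence far L,R",unproj("scene",[zs(688,327),zs(36,415)],.053))
for c,z in(("top",zt),("scene",zs)):
    im=cv2.imread(f"pics/{c}0.png").astype(int)
    b,g,r=im[...,0],im[...,1],im[...,2]
    yel=(r>150)&(g>100)&(b<80)
    yy,xx=np.nonzero(yel); 
    if c=="top": s=(xx>250)&(xx<380)&(yy>155)&(yy<180)
    else: s=(xx>280)&(xx<415)&(yy>215)&(yy<250)
    P=unproj(c,np.c_[xx[s],yy[s]],.053); o=np.argsort(P[:,1]);P=P[o]
    f=np.polyfit(P[:,1],P[:,0],1); print(c,"rule y",P[0],P[-1],"x=a y+b",f)
    red=(r>110)&(g<60)&(b<60)
    yy,xx=np.nonzero(red)
    s=(yy<180)&(xx>300)&(xx<350)&(yy>150) if c=="top" else (yy>215)&(yy<260)&(xx>320)&(xx<350)
    print("red",np.c_[xx[s],yy[s]].tolist(),unproj(c,[xx[s].mean(),yy[s].mean()],.053))
print("kerf fencetop top",unproj("top",[zt(553,85),zt(551,123)],.053),unproj("scene",[zs(290,388),zs(287,345)],.053))
E
```

```text
top frontL,R base [[ 0.4441  0.1859  0.018 ]
 [ 0.4329 -0.3307  0.018 ]]
scene frontL,R base [[ 0.4514  0.1936  0.018 ]
 [ 0.4346 -0.3247  0.018 ]]
top fence far L,R [[ 0.6559  0.1765  0.053 ]
 [ 0.6437 -0.3262  0.053 ]]
scene fence far L,R [[ 0.6601  0.1794  0.053 ]
 [ 0.645  -0.3206  0.053 ]]
top rule y [ 0.631  -0.1241  0.053 ] [0.6467 0.1738 0.053 ] x=a y+b [0.0261 0.6374]
red [[324, 164], [323, 165], [324, 165]] [[ 0.6477 -0.0083  0.053 ]]
scene rule y [ 0.6367 -0.123   0.053 ] [0.6438 0.178  0.053 ] x=a y+b [0.0263 0.6375]
red [[337, 235], [337, 236], [338, 236], [337, 237], [338, 237]] [[ 0.6473 -0.0055  0.053 ]]
kerf fencetop top [[ 0.647  -0.1375  0.053 ]
 [ 0.6126 -0.1358  0.053 ]] [[ 0.6571 -0.1332  0.053 ]
 [ 0.6187 -0.1312  0.053 ]]
```

```bash
cat >> h.py <<'E'
TH=-0.0262
F={"top":frame(0,0,TH)}
def sample(im,c,f,xs,ys,z):
    X,Y=np.meshgrid(xs,ys)
    P=f(np.c_[X.ravel(),Y.ravel(),np.full(X.size,z)])
    uv=proj(c,P).astype(np.float32)
    return cv2.remap(im,uv[:,0].reshape(X.shape),uv[:,1].reshape(X.shape),cv2.INTER_LINEAR)
def rect(im,c,f,x0,x1,y0,y1,z,mm=0.5):
    # board-frame rectified picture: rows = x from x1 down to x0, cols = y from y1 (left) to y0
    xs=np.arange(x1,x0,-mm/1000);ys=np.arange(y1,y0,-mm/1000)
    return sample(im,c,f,xs,ys,z).transpose(1,0,2)
E
python3 - <<'E'
from h import *
f=frame(0.5525-0.0,-0.0742,TH)
out=[]
for c in("top","scene"):
    im=cv2.imread(f"pics/{c}0.png")
    r=rect(im,c,f,-.12,.12,-.27,.27,.053,.7); out.append(r)
    # fence face offset: rule centre, profile
    ys=np.arange(-.1,.2,.0005)
    for xs in (np.arange(.080,.092,.001),):
        p=sample(im,c,f,xs,ys,.053).astype(float)
        rg=(p[...,2]-p[...,1]).mean(1)
        m=np.abs(ys-.066)<.012
        base=np.median(rg); w=np.clip(rg-base-15,0,None)*m
        print(c,"mark y",(w*ys).sum()/w.sum(), w.max())
    ys=np.arange(-.085,-.035,.0005)
    for xs in (np.arange(.075,.100,.001),np.arange(.065,.075,.001)):
        p=sample(im,c,f,xs,ys,.053).astype(float).sum(2).mean(1)
        print(np.round(p[::6]))
        # derivative dip
        b=np.interp(ys,[ys[0],ys[-1]],[p[0],p[-1]])
        print("min",ys[p.argmin()])
cv2.imwrite("pics/rect0.png",np.vstack(out))
E
```

```text
top mark y 0.06838092052448502 29.25
[493. 494. 492. 493. 492. 492. 493. 491. 434. 426. 496. 478. 447. 444.
 445. 440. 439.]
min -0.05949999999999998
[408. 405. 402. 403. 406. 408. 397. 379. 319. 324. 383. 406. 411. 406.
 405. 410. 413.]
min -0.059999999999999984
scene mark y 0.0707846343178623 26.666666666666657
[452. 451. 447. 444. 445. 446. 448. 447. 435. 371. 393. 449. 423. 388.
 385. 383. 378.]
min -0.05699999999999998
[336. 339. 336. 341. 338. 327. 332. 339. 331. 293. 295. 328. 339. 339.
 340. 338. 346.]
min -0.05599999999999998
```

View pics/rect0.png

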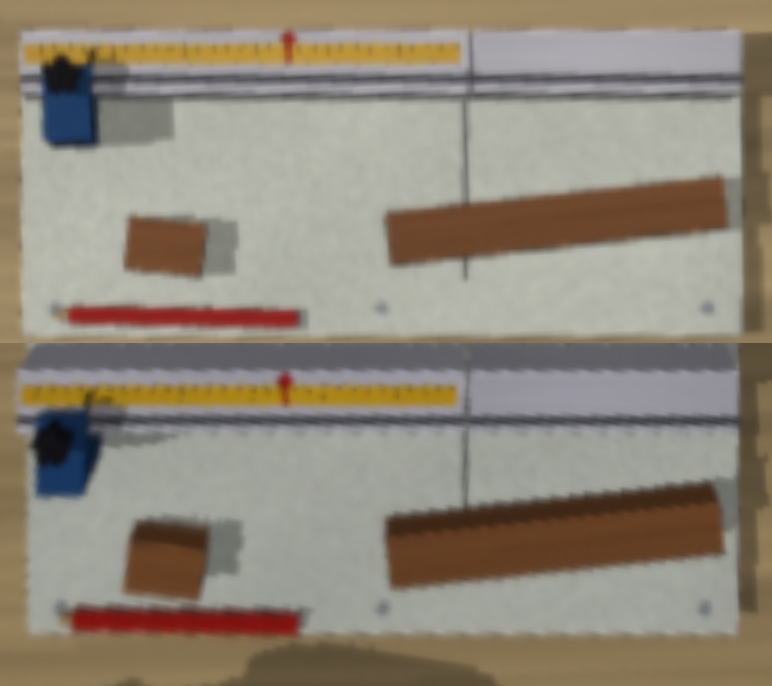

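```bash
cat >> h.py <<'E'
FR={"top":frame(.5487,-.0739,TH),"scene":frame(.5487,-.0707,TH)}
W=frame(.5487,-.0723,TH)
MARK=.0678
E
python3 - <<'E'
from h import *
np.set_printoptions(precision=4,suppress=True)
for c in("top","scene"):
    im=cv2.imread(f"pics/{c}0.png")
    # recheck mark, rule
    ys=np.arange(.045,.09,.0005);p=sample(im,c,FR[c],np.arange(.082,.093,.001),ys,.053).astype(float)
    rg=(p[...,2]-p[...,1]).mean(1);w=np.clip(rg-np.median(rg)-15,0,None);print(c,"mark",(w*ys).sum()/w.sum())
    xs=np.arange(.06,.11,.0005);p=sample(im,c,FR[c],xs,np.arange(.1,.18,.002),.053).astype(float)
    q=(p[...,2]-p[...,0]).mean(0);w=np.clip(q-q.max()/2,0,None);print("rule x (.087)",(w*xs).sum()/w.sum())
    # stop blue profile at z=.067 local
    ys=np.arange(.15,.28,.0005);p=sample(im,c,FR[c],np.arange(.032,.045,.001),ys,.067).astype(float)
    q=(p[...,0]-p[...,2]).mean(1);t=(q.max()*.8+0*q.min())/2;i=np.nonzero(q>t)[0];print("blue y at z.067",ys[i[0]],ys[i[-1]],q.max())
    # strip
    for n in ("strip_centre",):
        for d in outline_of(c,n): print("outl",d["conf"],d["xy"],d["mask"].sum())
    for x0,x1,z in((-.01,.0,.04),):
        X=np.arange(-.08,.06,.0005)
        for y in (-.02,-.04,-.08,-.12,-.16,-.2,-.22):
            p=sample(im,c,FR[c],X,[y],.040)[0].astype(float)
            q=p[:,2]-p[:,0];i=np.nonzero(q>40)[0]
            print(y,X[i[0]],X[i[-1]],end="; ")
        print()
        for x in (-.03,-.02,-.01,0,.005,.015):
            Y=np.arange(-.27,.06,.0005)
            p=sample(im,c,FR[c],[x],Y,.040)[:,0].astype(float)
            q=p[:,2]-p[:,0];i=np.nonzero(q>40)[0]
            if len(i):print(x,Y[i[0]],Y[i[-1]],end="; ")
        print()
print(get_obs()["t"])
E
```

```text
top mark 0.06815320409262253
rule x (.087) 0.08632282097842345
blue y at z.067 0.20300000000000004 0.23750000000000007 68.15384615384616
outl 0.89 [252.2, 288.9] 1078
outl 0.79 [393.0, 292.5] 1012
outl 0.57 [385.5, 211.9] 1144
-0.02 -0.05749999999999998 -0.02249999999999995; -0.04 -0.05549999999999998 -0.02099999999999995; -0.08 -0.05199999999999998 -0.016499999999999945; -0.12 -0.04699999999999997 -0.01149999999999994; -0.16 -0.04199999999999997 -0.006999999999999937; -0.2 -0.037499999999999964 -0.0029999999999999333; -0.22 -0.03649999999999996 -0.0009999999999999315; 
-0.03 -0.27 -0.0014999999999997793; -0.02 -0.2405 -0.04749999999999982; -0.01 -0.24 -0.1389999999999999; 0 -0.237 -0.23199999999999998; 0.005 -0.27 -0.2685; 0.015 -0.27 -0.2665; 
scene mark 0.06738699878493319
rule x (.087) 0.08707543925902371
blue y at z.067 0.20300000000000004 0.23650000000000007 69.6923076923077
outl 0.8 [258.3, 212.2] 1400
outl 0.73 [252.1, 157.7] 977
outl 0.72 [376.5, 144.7] 682
-0.02 -0.05549999999999998 -0.017499999999999946; -0.04 -0.05349999999999998 -0.014499999999999943; -0.08 -0.048999999999999974 -0.00999999999999994; -0.12 -0.04449999999999997 -0.0029999999999999333; -0.16 -0.04049999999999997 0.0005000000000000698; -0.2 -0.03649999999999996 0.006500000000000075; -0.22 -0.03449999999999996 0.007500000000000076; 
-0.03 -0.27 -0.0039999999999997815; -0.02 -0.27 -0.005499999999999783; -0.01 -0.27 -0.05799999999999983; 0 -0.27 -0.1404999999999999; 0.005 -0.235 -0.17199999999999993; 
0.9
```

Call:
{"name": "move_arm", "arguments": {
  "steps": [
    {"fingers": 0,"translation": [30,-41,0],"turn": -0.116},
    {"fingers": 0,"translation": [30,-41,0],"turn": -0.116},
    {"fingers": 0,"translation": [30,-41,0],"turn": -0.116},
    {"fingers": 0,"translation": [30,-41,0],"turn": -0.116},
    {"fingers": 0,"translation": [30,-41,0],"turn": -0.116},
    {"fingers": 0,"translation": [30,-41,-10],"turn": -0.116},
    {"fingers": 0,"translation": [30,-41,-20],"turn": -0.116},
    {"fingers": 0,"translation": [30,-41,-20],"turn": -0.116},
    {"fingers": 0,"translation": [30,-41,-20],"turn": -0.116},
    {"fingers": 0,"translation": [34,-40,-20],"turn": -0.114}
  ]
}}

```text
t: 2.15
eef_pos: [0.5916, 0.2011, 0.141]
tool_rot: [-0.0, 1.0, -0.015, 0.0]
contact_force: [0.3, 0.6, 0.7]
gripper_width: 0.004
```

Call:
{"name": "move_arm", "arguments": {
  "steps": [
    {"fingers": 0,"translation": [0,0,-26],"turn": 0},
    {"fingers": 0,"translation": [0,0,-26],"turn": 0},
    {"fingers": 0,"translation": [0,0,-26],"turn": 0},
    {"fingers": 0,"translation": [0,0,-20],"turn": 0},
    {"fingers": 0,"translation": [0,0,-8],"turn": 0},
    {"fingers": 0,"translation": [0,0,0],"turn": 0}
  ]
}}

```text
t: 2.9
eef_pos: [0.5908, 0.2021, 0.0352]
tool_rot: [0.0, 1.0, -0.013, -0.0]
contact_force: [-0.4, -0.2, 0.4]
gripper_width: -0.001
```

```bash
python3 - <<'E'
from h import *
for c in("top","scene"):
    im=read_camera(c); cv2.imwrite(f"pics/{c}1.png",im)
a=cv2.imread("pics/top1.png")[140:250,230:350];b=cv2.imread("pics/scene1.png")[140:250,320:440]
cv2.imwrite("pics/z1.png",cv2.resize(np.hstack([a,b]),None,fx=3.3,fy=3.3,interpolation=cv2.INTER_CUBIC))
print(get_obs()["eef_pos"])
E
```

```text
[0.59145818 0.20225288 0.03615079]
```

View pics/z1.png

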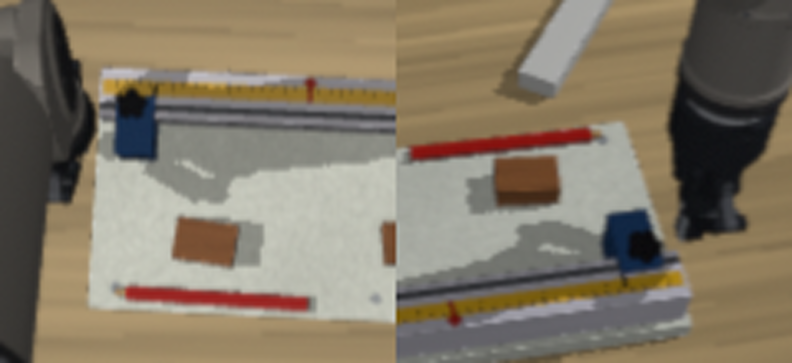

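Call:
{"name": "move_arm", "arguments": {
  "steps": [
    {"fingers": 0,"translation": [-0.3,-10,0],"turn": 0},
    {"fingers": 0,"translation": [-0.2,-8,0],"turn": 0},
    {"fingers": 0,"translation": [-0.1,-5,0],"turn": 0},
    {"fingers": 0,"translation": [-0.1,-5,0],"turn": 0},
    {"fingers": 0,"translation": [-0.2,-6,0],"turn": 0},
    {"fingers": 0,"translation": [-0.3,-10,0],"turn": 0},
    {"fingers": 0,"translation": [-0.3,-10,0],"turn": 0}
  ]
}}

```text
t: 3.88
eef_pos: [0.5896, 0.1525, 0.0356]
tool_rot: [-0.002, 1.0, -0.011, 0.001]
contact_force: [0.7, 9.0, -0.8]
gripper_width: -0.003
```

Call:
{"name": "move_arm", "arguments": {
  "steps": [
    {"fingers": 0,"translation": [-0.3,-12,0],"turn": 0},
    {"fingers": 0,"translation": [-0.3,-12,0],"turn": 0},
    {"fingers": 0,"translation": [-0.3,-12,0],"turn": 0},
    {"fingers": 0,"translation": [-0.3,-12,0],"turn": 0},
    {"fingers": 0,"translation": [-0.3,-12,0],"turn": 0},
    {"fingers": 0,"translation": [-0.3,-12,0],"turn": 0},
    {"fingers": 0,"translation": [-0.3,-10,0],"turn": 0},
    {"fingers": 0,"translation": [-0.2,-6,0],"turn": 0},
    {"fingers": 0,"translation": [0,0,0],"turn": 0}
  ]
}}

```text
t: 5.0
eef_pos: [0.5873, 0.0627, 0.0356]
tool_rot: [-0.002, 1.0, -0.012, 0.0]
contact_force: [0.9, 6.0, 0.6]
gripper_width: 0.0
```

```bash
cat > m.py <<'E'
from h import *
import sys
k=sys.argv[1]
o=[]
for c in("top","scene"):
    im=read_camera(c); cv2.imwrite(f"pics/{c}{k}.png",im)
    # stop: blue at several x
    ys=np.arange(.03,.28,.0005)
    for z,xs in((.067,np.arange(.030,.044,.001)),):
        p=sample(im,c,FR[c],xs,ys,z).astype(float)
        q=(p[...,0]-p[...,2]).mean(1);t=(q.max()*.8)/2;i=np.nonzero(q>t)[0]
        print(c,"stop y",ys[i[0]],ys[i[-1]],"max",q.max())
    ysm=np.arange(.045,.09,.0005);p=sample(im,c,FR[c],np.arange(.082,.093,.001),ysm,.053).astype(float)
    rg=(p[...,2]-p[...,1]).mean(1);w=np.clip(rg-np.median(rg)-15,0,None);print("mark",(w*ysm).sum()/max(w.sum(),1e-9))
    o.append(cv2.resize(rect(im,c,FR[c],-.06,.12,-.15,.24,.055,1),None,fx=2,fy=2,interpolation=cv2.INTER_CUBIC)[:290])
cv2.imwrite(f"pics/r{k}.png",np.vstack(o))
s=get_obs();print(s["t"],s["eef_pos"],s["contact_force"])
E
python3 m.py 2
```

```text
top stop y 0.09150000000000005 0.10000000000000006 max 41.5
mark 0.06813748597081933
scene stop y 0.09050000000000005 0.12450000000000008 max 55.642857142857146
mark 0.06732855822550833
5.1 [0.58726138 0.06275526 0.03555265] [-0.16645874  5.96921456  1.51657298]
```

View pics/r2.png

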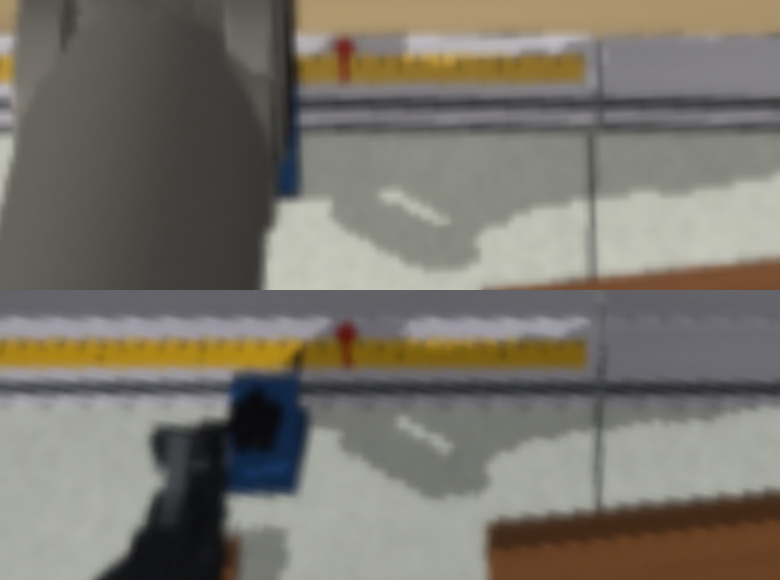

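Call:
{"name": "move_arm", "arguments": {
  "steps": [
    {"fingers": 0,"translation": [-0.2,-8,0],"turn": 0},
    {"fingers": 0,"translation": [-0.2,-6,0],"turn": 0},
    {"fingers": 0,"translation": [-0.1,-4,0],"turn": 0},
    {"fingers": 0,"translation": [0,-1,0],"turn": 0},
    {"fingers": 0,"translation": [0,0,0],"turn": 0},
    {"fingers": 0,"translation": [0,0,0],"turn": 0}
  ]
}}

```text
t: 5.85
eef_pos: [0.5868, 0.0448, 0.0356]
tool_rot: [-0.002, 1.0, -0.012, 0.0]
contact_force: [-0.6, 8.0, 1.4]
gripper_width: -0.001
```

```bash
python3 m.py 3
```

```text
top stop y 0.07300000000000004 0.07750000000000004 max 14.785714285714286
mark 0.06672222222222224
scene stop y 0.07300000000000004 0.10650000000000007 max 57.785714285714285
mark 0.06741853932584273
5.95 [0.58678573 0.04480499 0.03557315] [0.31693498 8.04821468 2.80546857]
```

View pics/r3.png

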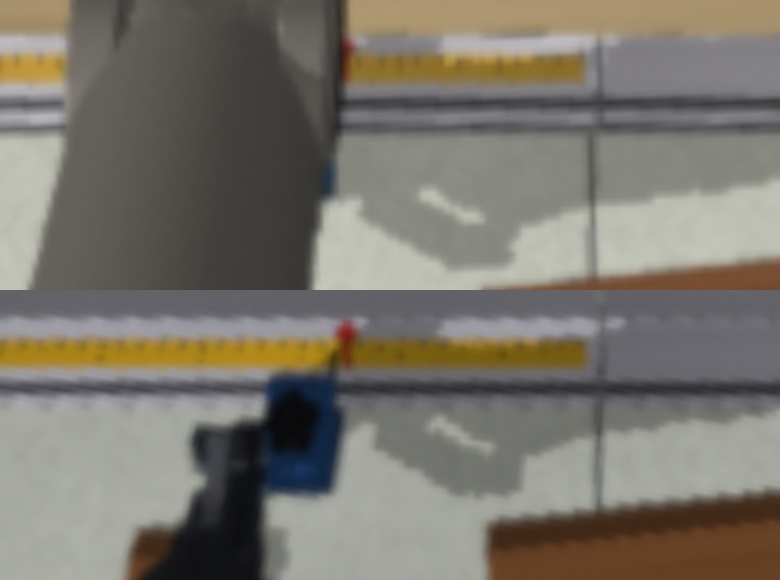

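Call:
{"name": "move_arm", "arguments": {
  "steps": [
    {"fingers": 0,"translation": [-0.1,-3,0],"turn": 0},
    {"fingers": 0,"translation": [0,-1.5,0],"turn": 0},
    {"fingers": 0,"translation": [0,0,0],"turn": 0},
    {"fingers": 0,"translation": [0,0,0],"turn": 0}
  ]
}}

```text
t: 6.45
eef_pos: [0.5867, 0.0404, 0.0356]
tool_rot: [-0.002, 1.0, -0.012, 0.0]
contact_force: [-0.9, 8.7, 1.4]
gripper_width: -0.003
```

Call:
{"name": "move_arm", "arguments": {
  "steps": [
    {"fingers": 0,"translation": [0,10,0],"turn": 0},
    {"fingers": 0,"translation": [0.5,20,0],"turn": 0},
    {"fingers": 0,"translation": [1,35,0],"turn": 0},
    {"fingers": 0,"translation": [0,35,0],"turn": 0},
    {"fingers": 0,"translation": [0,0,0],"turn": 0}
  ]
}}

```text
t: 7.08
eef_pos: [0.5874, 0.1421, 0.035]
tool_rot: [-0.001, 1.0, -0.01, -0.0]
contact_force: [0.1, -1.1, 0.4]
gripper_width: -0.003
```

```bash
python3 m.py 4
```

```text
top stop y 0.07000000000000003 0.10200000000000006 max 52.214285714285715
mark 0.06684547738693469
scene stop y 0.06800000000000003 0.10100000000000006 max 49.42857142857143
mark 0.06677734375000001
7.175 [0.58761494 0.13726992 0.03514423] [ 0.1297292  -0.428865   -0.16739372]
```

View pics/r4.png

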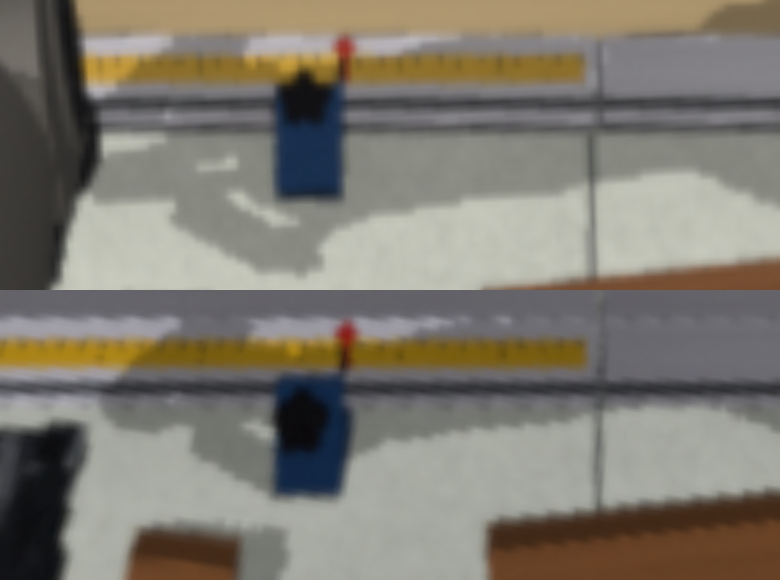

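```bash
python3 - <<'E'
from h import *
o=[]
for c in("top","scene"):
    im=cv2.imread(f"pics/{c}4.png")
    for z in(.053,.067):
        r=rect(im,c,FR[c],.02,.11,.03,.12,z,.25); 
        o.append(cv2.resize(r,None,fx=1.05,fy=1.05))
        j=int((.12-MARK)/.00025*1.05); o[-1][-15:,j]=(0,255,0);o[-1][:10,j]=(0,255,0)
cv2.imwrite("pics/c4.png",np.vstack([np.hstack(o[:2]),np.hstack(o[2:])]))
for c in("top","scene"):
    im=cv2.imread(f"pics/{c}4.png")
    ys=np.arange(.05,.12,.0005)
    for a,b in((.028,.034),(.034,.04),(.04,.046)):
        p=sample(im,c,FR[c],np.arange(a,b,.001),ys,.067).astype(float).mean(1)
        r=p[:,2]; d=np.gradient(cv2.GaussianBlur(r[:,None],(1,7),0)[:,0])
        i=d[:70].argmin();j=70+d[70:].argmax();
        def sub(i,s): k=np.arange(max(i-5,0),min(i+6,len(d)));w=np.clip(s*d[k],0,None);return (w*ys[k]).sum()/w.sum()
        print(c,a,round(sub(i,-1),4),round(sub(j,1),4))
E
```

```text
top 0.028 0.0691 0.1032
top 0.034 0.069 0.1032
top 0.04 0.0694 0.1032
scene 0.028 0.0679 0.1011
scene 0.034 0.0673 0.1014
scene 0.04 0.0659 0.101
```

View pics/c4.png

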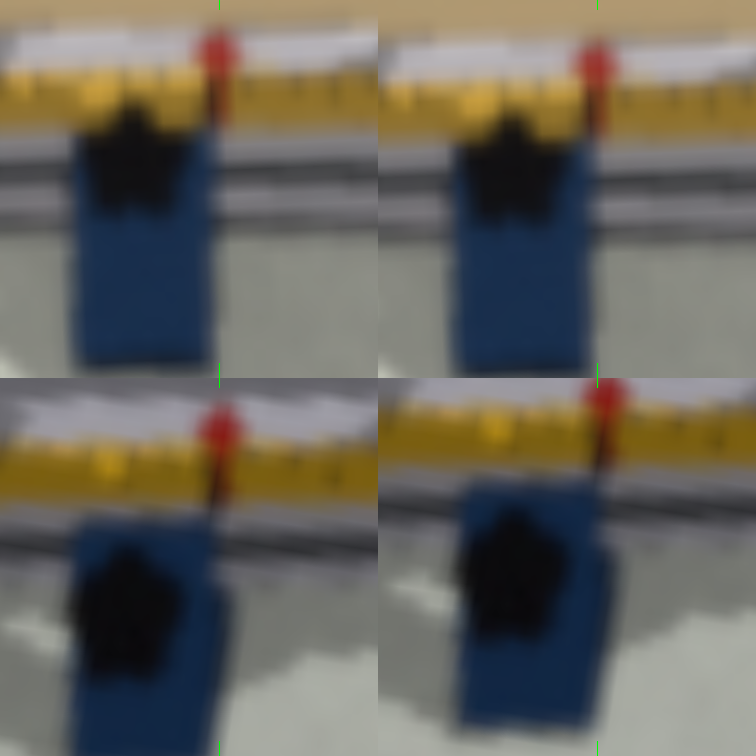

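Call:
{"name": "move_arm", "arguments": {
  "steps": [
    {"fingers": 0,"translation": [0,-40,0],"turn": 0},
    {"fingers": 0,"translation": [-1,-35,0],"turn": 0},
    {"fingers": 0,"translation": [-0.5,-15,0],"turn": 0},
    {"fingers": 0,"translation": [0,-5,0],"turn": 0},
    {"fingers": 0,"translation": [0,-3,0],"turn": 0},
    {"fingers": 0,"translation": [0,-2,0],"turn": 0},
    {"fingers": 0,"translation": [0,0,0],"turn": 0},
    {"fingers": 0,"translation": [0,0,0],"turn": 0}
  ]
}}

```text
t: 8.18
eef_pos: [0.5864, 0.0404, 0.0353]
tool_rot: [-0.001, 1.0, -0.011, -0.0]
contact_force: [-1.4, 4.9, 2.0]
gripper_width: -0.0
```

Call:
{"name": "move_arm", "arguments": {
  "steps": [
    {"fingers": 0,"translation": [0,-1,0],"turn": 0},
    {"fingers": 0,"translation": [0,0,0],"turn": 0},
    {"fingers": 0,"translation": [0,-0.6,0],"turn": 0},
    {"fingers": 0,"translation": [0,0,0],"turn": 0},
    {"fingers": 0,"translation": [0,0,0],"turn": 0}
  ]
}}

```text
t: 8.8
eef_pos: [0.5863, 0.0403, 0.0354]
tool_rot: [-0.002, 1.0, -0.011, -0.0]
contact_force: [-1.4, 9.0, 1.3]
gripper_width: -0.002
```

```bash
python3 -c "
from station import *
import numpy as np
s=get_obs();print(s['eef_pos'],s['contact_force'])"
```

```text
[0.58634828 0.04026246 0.03535961] [-1.37624015  9.00111031  1.31555341]
```

Now at the sliding threshold; nudge about 0.6 mm more.

Call:
{"name": "move_arm", "arguments": {
  "steps": [
    {"fingers": 0,"translation": [0,-0.5,0],"turn": 0},
    {"fingers": 0,"translation": [0,0,0],"turn": 0},
    {"fingers": 0,"translation": [0,0,0],"turn": 0}
  ]
}}

```text
t: 9.18
eef_pos: [0.5863, 0.0399, 0.0354]
tool_rot: [-0.002, 1.0, -0.011, -0.0]
contact_force: [-1.2, 8.9, 2.2]
gripper_width: 0.0
```

Call:
{"name": "move_arm", "arguments": {
  "steps": [
    {"fingers": 0,"translation": [0,15,0],"turn": 0},
    {"fingers": 0,"translation": [0,5,30],"turn": 0},
    {"fingers": 0,"translation": [0,0,45],"turn": 0},
    {"fingers": 30,"translation": [0,0,45],"turn": 0.15},
    {"fingers": 60,"translation": [-15,-30,0],"turn": 0.17},
    {"fingers": 60,"translation": [-18,-40,0],"turn": 0.18},
    {"fingers": 60,"translation": [-18,-40,0],"turn": 0.18},
    {"fingers": 60,"translation": [-18,-40,0],"turn": 0.18},
    {"fingers": 60,"translation": [-18,-40,0],"turn": 0.18},
    {"fingers": 60,"translation": [-18,-40,0],"turn": 0.18}
  ]
}}

```text
t: 10.42
eef_pos: [0.4811, -0.1761, 0.1554]
tool_rot: [0.0, 0.825, 0.565, 0.0]
contact_force: [0.3, 0.0, -1.1]
gripper_width: 0.702
```

Call:
{"name": "move_arm", "arguments": {
  "steps": [
    {"fingers": 60,"translation": [-18,-21,0],"turn": 0.18},
    {"fingers": 60,"translation": [0,0,0],"turn": 0.165},
    {"fingers": 60,"translation": [0,0,0],"turn": 0},
    {"fingers": 60,"translation": [0,0,0],"turn": 0}
  ]
}}

```text
t: 10.92
eef_pos: [0.4638, -0.1958, 0.1553]
tool_rot: [0.0, 0.719, 0.695, 0.0]
contact_force: [-0.1, 0.2, 0.5]
gripper_width: 0.702
```

```bash
python3 m.py 5
```

```text
top stop y 0.06900000000000003 0.10150000000000006 max 69.07142857142857
mark 0.06680319148936172
scene stop y 0.06800000000000003 0.10000000000000006 max 69.78571428571429
mark 0.0
11.025 [ 0.46376504 -0.19588935  0.15525769] [-0.57279257 -0.75055543  0.48948158]
```

View pics/top5.png

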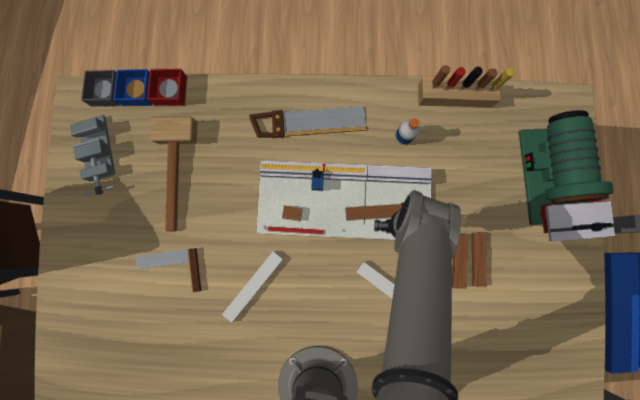

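View pics/r5.png

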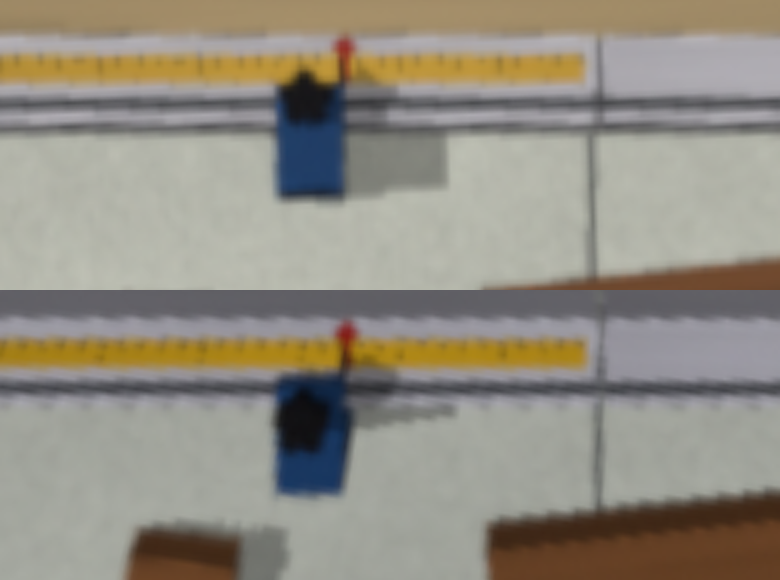

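Call:
{"name": "move_arm", "arguments": {
  "steps": [
    {"fingers": 60,"translation": [0,0,-40],"turn": 0.008},
    {"fingers": 60,"translation": [0,0,-40],"turn": 0},
    {"fingers": 60,"translation": [0,0,-30],"turn": 0},
    {"fingers": 60,"translation": [0,0,-15],"turn": 0},
    {"fingers": 60,"translation": [0,0,-6],"turn": 0},
    {"fingers": 60,"translation": [0,0,0],"turn": 0}
  ]
}}

```text
t: 11.78
eef_pos: [0.4638, -0.1966, 0.0247]
tool_rot: [0.0, 0.716, 0.699, 0.0]
contact_force: [0.1, -0.4, 0.1]
gripper_width: 0.701
```

```bash
python3 - <<'E'
from h import *
im=read_camera("scene");cv2.imwrite("pics/scene6.png",im)
cv2.imwrite("pics/z6.png",cv2.resize(im[120:280,180:420],None,fx=3.3,fy=3.3,interpolation=cv2.INTER_CUBIC))
s=get_obs();print(s["eef_pos"],s["contact_force"])
E
```

```text
[ 0.46405183 -0.19671653  0.02505906] [0.1611041  0.67723511 0.14701103]
```

View pics/z6.png

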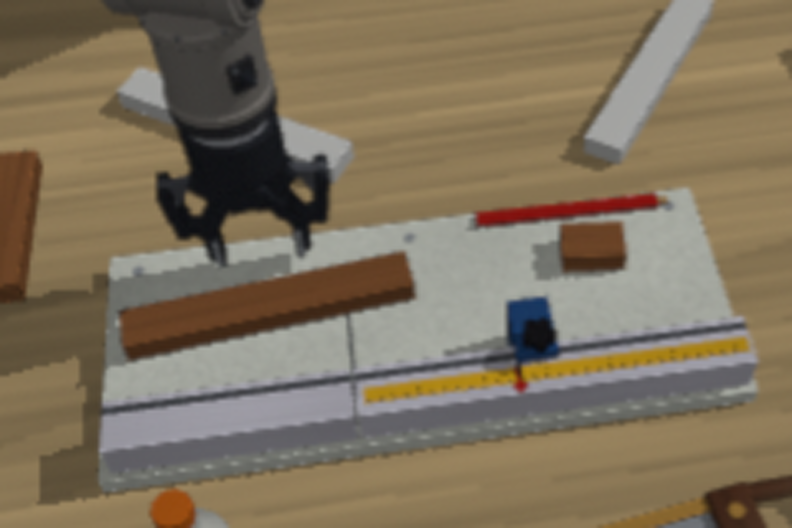

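Call:
{"name": "move_arm", "arguments": {
  "steps": [
    {"fingers": 60,"translation": [8,-0.2,-2],"turn": 0},
    {"fingers": 60,"translation": [8,-0.2,0],"turn": 0},
    {"fingers": 60,"translation": [8,-0.2,0],"turn": 0},
    {"fingers": 60,"translation": [8,-0.2,0],"turn": 0},
    {"fingers": 60,"translation": [8,-0.2,0],"turn": 0},
    {"fingers": 60,"translation": [8,-0.2,0],"turn": 0},
    {"fingers": 60,"translation": [8,-0.2,0],"turn": 0},
    {"fingers": 60,"translation": [8,-0.2,0],"turn": 0},
    {"fingers": 60,"translation": [8,-0.2,0],"turn": 0}
  ]
}}

```text
t: 12.95
eef_pos: [0.5359, -0.1983, 0.0223]
tool_rot: [0.0, 0.715, 0.699, 0.0]
contact_force: [-0.5, 1.3, -0.5]
gripper_width: 0.703
```

```bash
python3 - <<'E'
from h import *
im=read_camera("scene");cv2.imwrite("pics/scene7.png",im)
cv2.imwrite("pics/z7.png",cv2.resize(im[120:280,180:420],None,fx=3.3,fy=3.3,interpolation=cv2.INTER_CUBIC))
s=get_obs();print(s["eef_pos"],s["contact_force"])
E
```

```text
[ 0.53732478 -0.19820644  0.02244888] [ 1.14240042 -0.41603001  0.88135324]
```

View pics/z7.png

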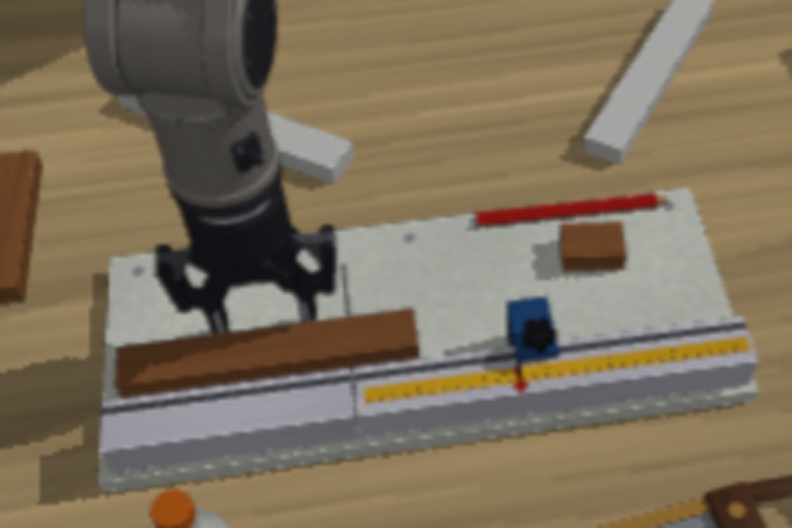

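Call:
{"name": "move_arm", "arguments": {
  "steps": [
    {"fingers": 60,"translation": [6,-0.2,0],"turn": 0},
    {"fingers": 60,"translation": [5,-0.1,0],"turn": 0},
    {"fingers": 60,"translation": [3,-0.1,0],"turn": 0},
    {"fingers": 60,"translation": [2,0,0],"turn": 0},
    {"fingers": 60,"translation": [2,0,0],"turn": 0},
    {"fingers": 60,"translation": [1,0,0],"turn": 0}
  ]
}}

```text
t: 13.75
eef_pos: [0.5544, -0.1987, 0.0223]
tool_rot: [-0.0, 0.715, 0.699, 0.0]
contact_force: [-1.6, -0.2, 0.5]
gripper_width: 0.7
```

Call:
{"name": "move_arm", "arguments": {
  "steps": [
    {"fingers": 60,"translation": [1,0,0],"turn": 0},
    {"fingers": 60,"translation": [1,0,0],"turn": 0},
    {"fingers": 60,"translation": [1,0,0],"turn": 0},
    {"fingers": 60,"translation": [0,0,0],"turn": 0}
  ]
}}

```text
t: 14.25
eef_pos: [0.5567, -0.1987, 0.0222]
tool_rot: [-0.001, 0.716, 0.699, -0.0]
contact_force: [-3.5, -0.6, 1.5]
gripper_width: 0.703
```

Call:
{"name": "move_arm", "arguments": {
  "steps": [
    {"fingers": 60,"translation": [1.5,0,0],"turn": 0},
    {"fingers": 60,"translation": [0,0,0],"turn": 0},
    {"fingers": 60,"translation": [0,0,0],"turn": 0}
  ]
}}

```text
t: 14.62
eef_pos: [0.5567, -0.1988, 0.0219]
tool_rot: [-0.002, 0.716, 0.698, -0.001]
contact_force: [-6.5, 1.0, 4.4]
gripper_width: 0.702
```

```bash
python3 - <<'E'
from h import *
im=read_camera("scene");cv2.imwrite("pics/scene8.png",im)
cv2.imwrite("pics/z8.png",cv2.resize(im[120:280,180:420],None,fx=3.3,fy=3.3,interpolation=cv2.INTER_CUBIC))
s=get_obs();print(s["eef_pos"],s["contact_force"])
E
```

```text
[ 0.55673885 -0.19880858  0.02194998] [-6.99306576 -0.22798066  4.53901669]
```

View pics/z8.png

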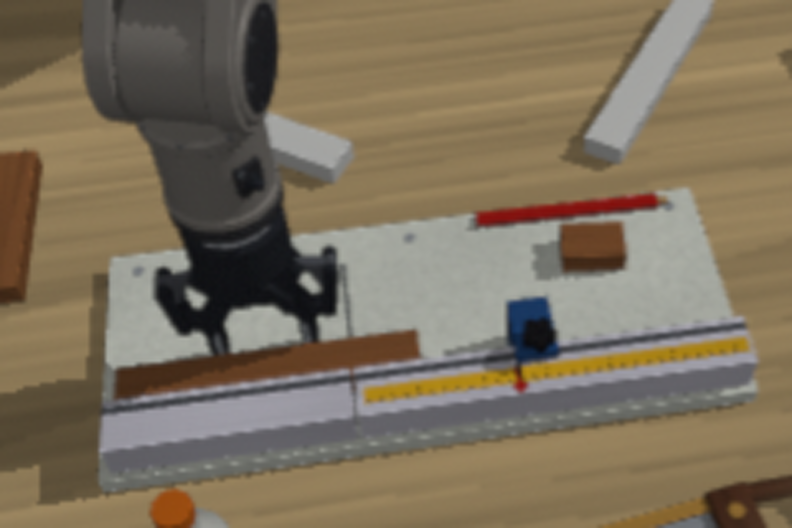

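Call:
{"name": "move_arm", "arguments": {
  "steps": [
    {"fingers": 60,"translation": [-4,0,0],"turn": 0},
    {"fingers": 60,"translation": [-15,0,0],"turn": 0},
    {"fingers": 60,"translation": [-15,0,30],"turn": 0},
    {"fingers": 30,"translation": [0,0,50],"turn": 0},
    {"fingers": 0,"translation": [0,0,50],"turn": -0.13},
    {"fingers": 0,"translation": [5,-30,0],"turn": -0.18},
    {"fingers": 0,"translation": [10,-40,0],"turn": -0.18},
    {"fingers": 0,"translation": [10,-40,0],"turn": -0.18},
    {"fingers": 0,"translation": [10,-40,0],"turn": -0.18},
    {"fingers": 0,"translation": [10,0,0],"turn": -0.18}
  ]
}}

```text
t: 15.92
eef_pos: [0.5682, -0.3534, 0.1525]
tool_rot: [0.001, 0.968, 0.25, -0.0]
contact_force: [-0.4, 0.1, -0.5]
gripper_width: -0.004
```

Call:
{"name": "move_arm", "arguments": {
  "steps": [
    {"fingers": 0,"translation": [5,0,0],"turn": -0.18},
    {"fingers": 0,"translation": [4,0,0],"turn": -0.18},
    {"fingers": 0,"translation": [0,0,0],"turn": -0.18},
    {"fingers": 0,"translation": [0,0,0],"turn": 0},
    {"fingers": 0,"translation": [0,0,0],"turn": 0}
  ]
}}

```text
t: 16.55
eef_pos: [0.5786, -0.3487, 0.1523]
tool_rot: [-0.0, 1.0, -0.01, 0.0]
contact_force: [0.5, 0.0, 0.5]
gripper_width: 0.003
```

```bash
python3 m.py 9; python3 - <<'E'
from h import *
print("glue",unproj("top",(405,135),.02),unproj("scene",(242,306),0.0))
for c in("top","scene"):
    im=cv2.imread(f"pics/{c}9.png")
    X=np.arange(.0,.07,.0005)
    for y in (-.2,-.15,-.1,-.05,-.02):
        q=sample(im,c,FR[c],X,[y],.040)[0].astype(float);q=q[:,2]-q[:,0];i=np.nonzero(q>35)[0]
        if len(i):print(c,y,X[i[0]],X[i[-1]])
    for x in (.03,.04,.05):
        Y=np.arange(-.27,.06,.0005);q=sample(im,c,FR[c],[x],Y,.040)[:,0].astype(float);q=q[:,2]-q[:,0];i=np.nonzero(q>35)[0]
        if len(i):print(c,x,Y[i[0]],Y[i[-1]])
    
r=[cv2.resize(rect(cv2.imread(f"pics/{c}9.png"),c,FR[c],-.08,.12,-.3,.24,.040,.7),None,fx=1,fy=1) for c in("top","scene")]
cv2.imwrite("pics/rr9.png",np.vstack(r))
E
```

```text
top stop y 0.06900000000000003 0.10150000000000006 max 70.71428571428571
mark 0.06678294223826717
scene stop y 0.06800000000000003 0.10000000000000006 max 70.28571428571429
mark 0.0
16.65 [ 0.57866506 -0.34879627  0.15236284] [ 0.05540952 -0.75353731 -0.11310017]
glue [[ 0.75163489 -0.25611497  0.02      ]] [[ 0.7639346  -0.25961439  0.        ]]
top -0.2 0.021500000000000002 0.0585
top -0.15 0.021 0.058
top -0.1 0.021500000000000002 0.0575
top -0.05 0.022 0.0575
top -0.02 0.0205 0.058
top 0.03 -0.243 -0.003499999999999781
top 0.04 -0.27 -0.004499999999999782
top 0.05 -0.27 -0.0039999999999997815
scene -0.2 0.024 0.0505
scene -0.15 0.0245 0.051000000000000004
scene -0.1 0.024 0.0505
scene -0.05 0.0245 0.0505
scene -0.02 0.0245 0.0505
scene 0.03 -0.27 -0.005999999999999783
scene 0.04 -0.27 -0.005999999999999783
scene 0.05 -0.27 -0.007999999999999785
```

View pics/rr9.png

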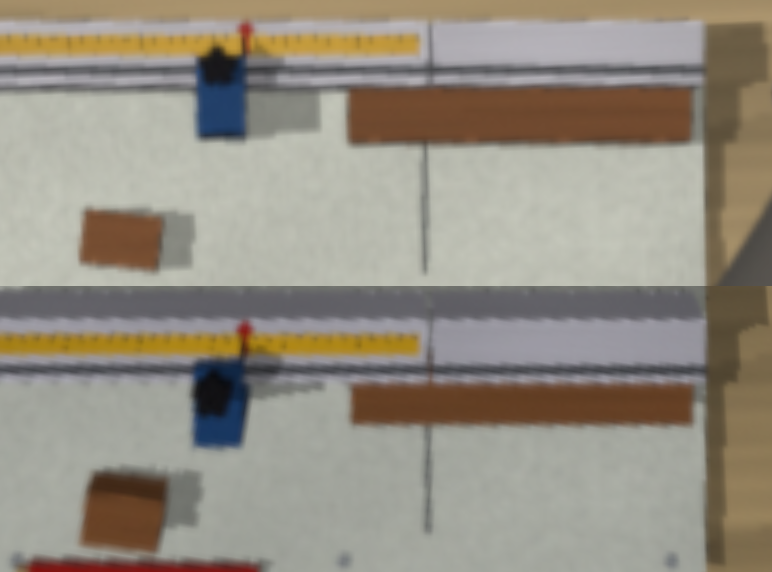

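Call:
{"name": "move_arm", "arguments": {
  "steps": [
    {"fingers": 0,"translation": [0,0,-40],"turn": 0},
    {"fingers": 0,"translation": [0,0,-40],"turn": 0},
    {"fingers": 0,"translation": [0,0,-30],"turn": 0},
    {"fingers": 0,"translation": [0,0,-11],"turn": 0},
    {"fingers": 0,"translation": [0,0,0],"turn": 0},
    {"fingers": 0,"translation": [0.2,7,0],"turn": 0},
    {"fingers": 0,"translation": [0.2,7,0],"turn": 0},
    {"fingers": 0,"translation": [0.1,5,0],"turn": 0},
    {"fingers": 0,"translation": [0.1,5,0],"turn": 0},
    {"fingers": 0,"translation": [0.2,6,0],"turn": 0}
  ]
}}

```text
t: 17.9
eef_pos: [0.5798, -0.3189, 0.0317]
tool_rot: [0.0, 1.0, -0.012, 0.0]
contact_force: [-1.2, -1.2, 0.3]
gripper_width: -0.0
```

Call:
{"name": "move_arm", "arguments": {
  "steps": [
    {"fingers": 0,"translation": [0.2,7,0],"turn": 0},
    {"fingers": 0,"translation": [0.2,7,0],"turn": 0},
    {"fingers": 0,"translation": [0.2,7,0],"turn": 0},
    {"fingers": 0,"translation": [0.2,7,0],"turn": 0},
    {"fingers": 0,"translation": [0.2,7,0],"turn": 0},
    {"fingers": 0,"translation": [0.2,7,0],"turn": 0},
    {"fingers": 0,"translation": [0.1,5,0],"turn": 0},
    {"fingers": 0,"translation": [0.1,3,0],"turn": 0},
    {"fingers": 0,"translation": [0,0,0],"turn": 0}
  ]
}}

```text
t: 19.02
eef_pos: [0.5811, -0.2682, 0.0312]
tool_rot: [-0.0, 1.0, -0.011, -0.0]
contact_force: [0.6, 0.1, -0.1]
gripper_width: 0.0
```

```bash
python3 m.py 10;  python3 - <<'E'
from h import *
r=[rect(cv2.imread(f"pics/{c}10.png"),c,FR[c],-.02,.12,-.3,.24,.040,.7) for c in("top","scene")]
cv2.imwrite("pics/rr10.png",np.vstack(r))
for c in("top","scene"):
    im=cv2.imread(f"pics/{c}10.png")
    for x in (.03,.04,.05):
        Y=np.arange(-.1,.10,.0005);q=sample(im,c,FR[c],[x],Y,.040)[:,0].astype(float);q=q[:,2]-q[:,0];i=np.nonzero(q>35)[0]
        if len(i):print(c,x,Y[i[0]],Y[i[-1]])
E
```

```text
top stop y 0.06900000000000003 0.10150000000000006 max 71.71428571428571
mark 0.06681234150464922
scene stop y 0.06800000000000003 0.10000000000000006 max 71.0
mark 0.0
19.125 [ 0.58096771 -0.26859233  0.03120263] [ 0.36989658 -0.5396942   0.09944392]
top 0.03 -0.1 0.05500000000000013
top 0.04 -0.1 0.05450000000000013
top 0.05 -0.1 0.05400000000000013
scene 0.03 -0.1 0.05300000000000013
scene 0.04 -0.1 0.05200000000000013
scene 0.05 -0.1 0.03850000000000012
```

View pics/rr10.png

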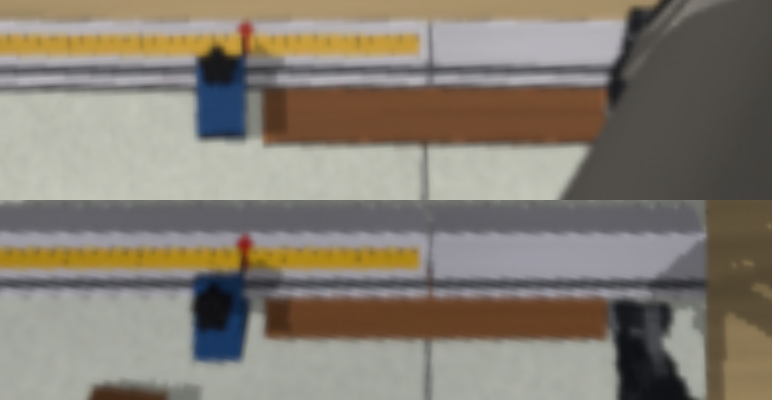

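Call:
{"name": "move_arm", "arguments": {
  "steps": [
    {"fingers": 0,"translation": [0.1,3,0],"turn": 0},
    {"fingers": 0,"translation": [0.1,3,0],"turn": 0},
    {"fingers": 0,"translation": [0.1,3,0],"turn": 0},
    {"fingers": 0,"translation": [0,1,0],"turn": 0},
    {"fingers": 0,"translation": [0,1,0],"turn": 0},
    {"fingers": 0,"translation": [0,0,0],"turn": 0}
  ]
}}

```text
t: 19.88
eef_pos: [0.5814, -0.2576, 0.0313]
tool_rot: [-0.0, 1.0, -0.011, -0.0]
contact_force: [-0.4, 0.1, -0.3]
gripper_width: -0.002
```

```bash
python3 m.py 11
```

```text
top stop y 0.06900000000000003 0.10150000000000006 max 71.85714285714286
mark 0.0667941929974381
scene stop y 0.06800000000000003 0.10000000000000006 max 70.64285714285714
mark 0.0
19.975 [ 0.58139884 -0.25756628  0.03128816] [-0.55550268  0.21403524 -0.22640906]
```

View pics/r11.png

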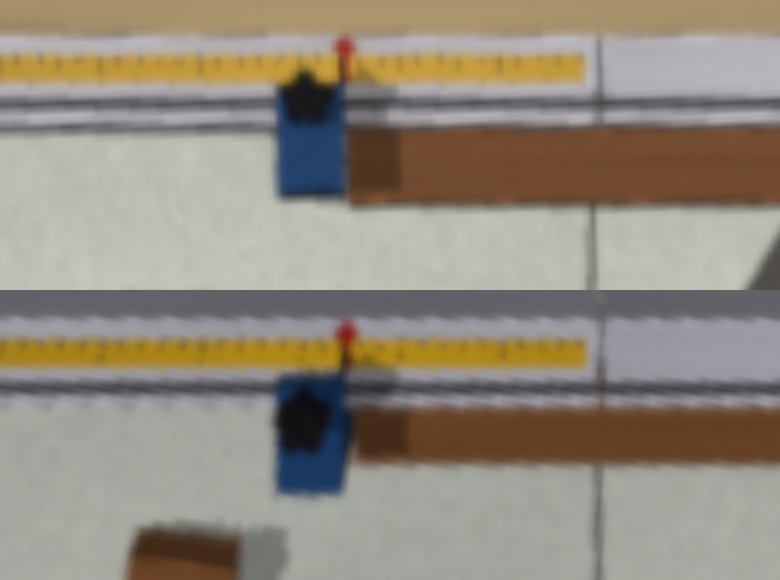

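Call:
{"name": "move_arm", "arguments": {
  "steps": [
    {"fingers": 0,"translation": [0,1,0],"turn": 0},
    {"fingers": 0,"translation": [0,0,0],"turn": 0},
    {"fingers": 0,"translation": [0,0,0],"turn": 0}
  ]
}}

```text
t: 20.35
eef_pos: [0.5814, -0.2567, 0.0313]
tool_rot: [-0.0, 1.0, -0.012, -0.0]
contact_force: [-0.2, -0.1, -0.3]
gripper_width: -0.001
```

Call:
{"name": "move_arm", "arguments": {
  "steps": [
    {"fingers": 0,"translation": [0,1,0],"turn": 0},
    {"fingers": 0,"translation": [0,0,0],"turn": 0},
    {"fingers": 0,"translation": [0,0,0],"turn": 0}
  ]
}}

```text
t: 20.72
eef_pos: [0.5814, -0.2561, 0.0313]
tool_rot: [0.0, 1.0, -0.012, 0.0]
contact_force: [-0.3, -2.1, -0.7]
gripper_width: -0.006
```

Call:
{"name": "move_arm", "arguments": {
  "steps": [
    {"fingers": 0,"translation": [0,0.7,0],"turn": 0},
    {"fingers": 0,"translation": [0,0,0],"turn": 0},
    {"fingers": 0,"translation": [0,0,0],"turn": 0}
  ]
}}

```text
t: 21.1
eef_pos: [0.5813, -0.256, 0.0315]
tool_rot: [0.001, 1.0, -0.012, 0.0]
contact_force: [0.1, -5.2, -0.6]
gripper_width: 0.002
```

```bash
python3 m.py 12; python3 - <<'E'
from h import *
r=[]
for c in("top","scene"):
    im=cv2.imread(f"pics/{c}12.png")
    r.append(rect(im,c,FR[c],.01,.11,.02,.12,.055,.27))
cv2.imwrite("pics/rr12.png",np.hstack(r))
E
```

```text
top stop y 0.06950000000000003 0.10150000000000006 max 72.07142857142857
mark 0.06679340277777779
scene stop y 0.06800000000000003 0.10000000000000006 max 70.64285714285714
mark 0.0
21.2 [ 0.58133652 -0.25598211  0.03149119] [-0.55819016 -5.05231482 -0.46645488]
```

View pics/rr12.png

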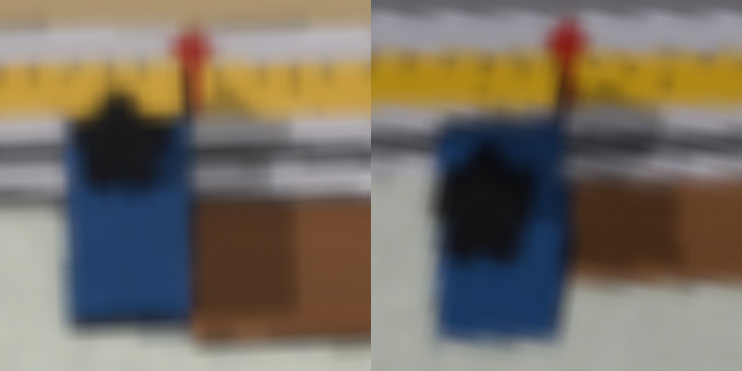

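Call:
{"name": "move_arm", "arguments": {
  "steps": [
    {"fingers": 0,"translation": [0,-5,0],"turn": 0},
    {"fingers": 0,"translation": [-1,-25,0],"turn": 0},
    {"fingers": 0,"translation": [0,-10,40],"turn": 0},
    {"fingers": 0,"translation": [0,0,45],"turn": 0},
    {"fingers": 0,"translation": [-20,-30,40],"turn": 0},
    {"fingers": 0,"translation": [-20,-40,0],"turn": 0},
    {"fingers": 0,"translation": [-20,-40,0],"turn": 0},
    {"fingers": 0,"translation": [0,0,0],"turn": 0}
  ]
}}

```text
t: 22.2
eef_pos: [0.5173, -0.4086, 0.1567]
tool_rot: [0.0, 1.0, -0.015, -0.0]
contact_force: [-0.2, 0.2, 0.4]
gripper_width: 0.0
```

```bash
python3 m.py 13; python3 - <<'E'
from h import *
r=[]
for c in("top","scene"):
    im=cv2.imread(f"pics/{c}13.png")
    r.append(rect(im,c,FR[c],-.08,.12,-.3,.24,.045,.7))
    X=np.arange(.0,.07,.0005)
    for y in (-.16,-.15,-.1,-.05,0,.03,.05):
        q=sample(im,c,FR[c],X,[y],.040)[0].astype(float);q=q[:,2]-q[:,0];i=np.nonzero(q>25)[0]
        if len(i):print(c,y,X[i[0]],X[i[-1]])
    ys=np.arange(.05,.12,.0005)
    p=sample(im,c,FR[c],np.arange(.03,.042,.001),ys,.067).astype(float).mean(1)
    Y=np.arange(-.22,-.1,.0005);q=sample(im,c,FR[c],[.04],Y,.040)[:,0].astype(float);q=q[:,2]-q[:,0];i=np.nonzero(q>35)[0];print("right end",Y[i[0]])
cv2.imwrite("pics/rr13.png",np.vstack(r))
E
```

```text
top stop y 0.06950000000000003 0.10150000000000006 max 70.07142857142857
mark 0.06680519480519483
scene stop y 0.06800000000000003 0.10000000000000006 max 69.21428571428571
mark 0.0
22.3 [ 0.52053859 -0.40414517  0.15599372] [0.74501098 0.72912481 0.57096909]
top -0.16 0.0205 0.0585
top -0.15 0.02 0.059000000000000004
top -0.1 0.021 0.0585
top -0.05 0.021 0.0585
top 0 0.0195 0.059000000000000004
top 0.03 0.0205 0.058
top 0.05 0.0195 0.0575
right end -0.17049999999999996
scene -0.16 0.0225 0.051500000000000004
scene -0.15 0.023 0.052000000000000005
scene -0.1 0.0225 0.051500000000000004
scene -0.05 0.0235 0.051500000000000004
scene 0 0.0225 0.051500000000000004
scene 0.03 0.023 0.051500000000000004
scene 0.05 0.023 0.05
right end -0.17199999999999996
```

View pics/rr13.png

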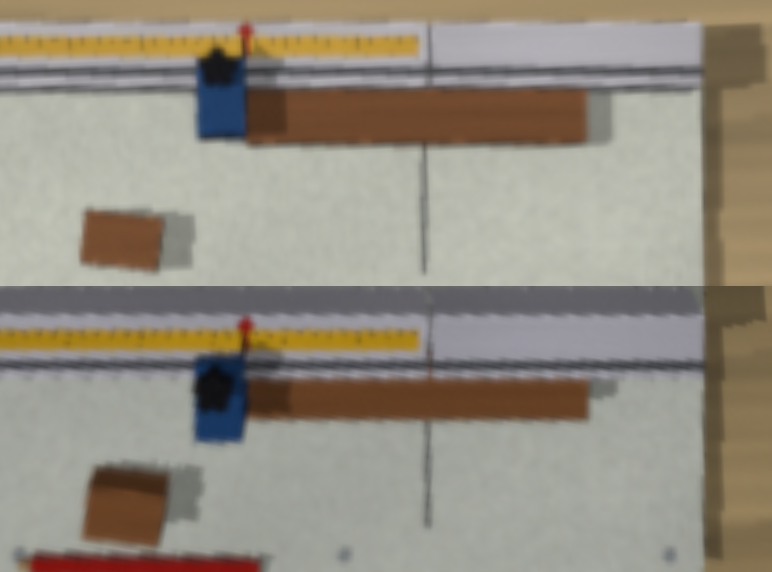

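View pics/top13.png

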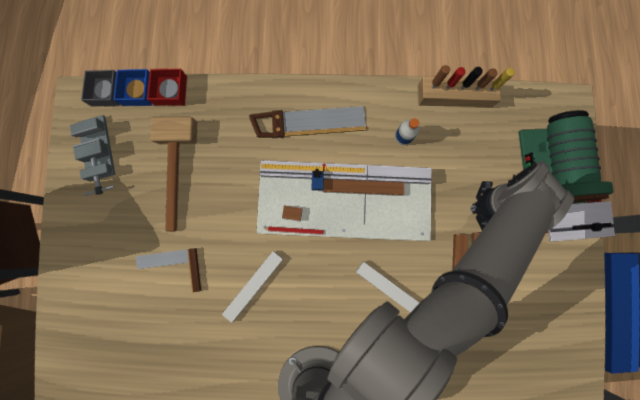

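```bash
python3 -c "
from station import *
print(hand_in())"
```

```text
the job is handed in; nothing more can be done
None
```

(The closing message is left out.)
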